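Load the thread winder

TASK

Get the thread winder ready to run: slide the orange core down over the upright spindle inside the winder until it sits fully home on the black flange, lowering it gently rather than dropping it. Then gently lower the winder's hinged cover until it is fully shut, without letting it slam. Leave the green core, the mug, the brass weight and the screwdriver where they are.

Things in the scene. Friction and masses are not known exactly. Their poses are not given: they have to be found in the camera images.
- core: Orange plastic winding core: plain tube open at both ends, 50 mm outer and 40 mm inner diameter, 75 mm tall, 60 g, standing upright loose on the table. Origin at the centre of its lower end, z along the tube (up).
- spare_core: Green plastic core of the same size, standing on the table; not to be used or moved. Origin at the centre of its lower end.
- winder: Thread winder: blue-grey open-topped case fixed to the table, 180 mm along its x, 200 mm along its y, 94 mm tall, walls and floor 5 mm thick. Origin under the centre of its underside, z up. The cover's hinge runs along y on its +x rim; the control panel (dial, switch) is on its -x face, standing out at most 15 mm.
- seat (a point): Centre of the top face of the black flange (48 mm diameter, 6 mm thick) inside the winder, 11 mm above the table, at the middle of the case. A fixed steel spindle of 36 mm diameter stands up from it, 46 mm tall, its top 8 mm tapered to 24 mm diameter. The orange core's lower end must come to rest on this face. Axes as the winder's.
- cover_hinge (a point): Middle of the cover's hinge line, on the winder's +x rim, 94.5 mm above the table. The frame turns with the cover: -x runs from the hinge along the cover to its free edge, y is along the hinge line, z is the normal to the cover's outer face (up when shut).
- cover_edge (a point): Middle of the cover's free edge, on its outer face (the face on top when shut), 180 mm from the hinge. The cover is a flat wine-red plate 180 by 200 mm, 8 mm thick, 0.2 kg; a black tab 70 mm wide extends 20 mm farther beyond this edge.
- cover (a joint): Angle of the cover in rad: 0 shut (flat on the case), growing as it opens; about 1.57 is upright, 1.9 the stop. The hinge is stiff: the cover stays where it is left, and some 2 to 3 N at its free edge moves it.
- mug: Blue ceramic mug, 80 mm diameter, 90 mm tall, with a handle; leave alone. Origin at the centre of its underside.
- weight: Brass pattern weight with a knob, 60 mm diameter, 45 mm tall; leave alone. Origin at the centre of its underside.
- screwdriver: Screwdriver with a red handle lying on the table, 120 mm long, 26 mm thick; leave alone. Origin under its middle, x along it towards the tip.

How it is judged:
On the way:
1. the orange core is fully home on the spindle's flange, with the cover still open (horizontal distance between core and seat below 0.005 m and z of core in the frame of seat between -0.004 and 0.004 m and angle between core's own z axis and vertical below 0.08 rad and value of joint cover above 0.5 rad), for 0.2 s.
At the end, for the whole second after the job is handed in: The orange core stands at rest over the spindle, its lower end within 4 mm of the flange's face, its axis within 5 mm of the spindle's and within 0.08 rad of upright, and the cover is shut to within 0.04 rad (horizontal distance between core and seat below 0.005 m and z of core in the frame of seat between -0.004 and 0.004 m and angle between core's own z axis and vertical below 0.08 rad and value of joint cover below 0.04 rad and linear speed of core below 0.02 m/s); the robot touches nothing.
It fails at once if the green core, mug, brass weight or screwdriver is moved by more than 30 mm, or one of the first three is tipped over (distance of any of spare_core, mug, weight, screwdriver from where it was at the start of the episode above 0.03 m or angle between any of spare_core, mug, weight's own z axis and vertical above 0.5 rad).
It fails at once if the core is dropped onto the spindle (faster than 0.6 m/s while over or around it) (horizontal distance between core and seat below 0.02 m and z of core in the frame of seat below 0.055 m and linear speed of core above 0.6 m/s).
It fails at once if the cover is slammed (closes faster than 3 rad/s) (velocity of joint cover below -3 rad/s).
It also fails if it takes over 58 s, if anything falls off the work surface, if the arm or the gripper's body presses on something with over 40 N, if the wrist force passes 120 N, or if a joint passes its speed limit or range.

ROBOT

A 6-joint arm with a two-finger parallel gripper is mounted at the origin on the work surface. World frame = base frame: x ahead of the robot, y to its left, z up, the work surface at z = 0. Lengths are in m, angles in rad, forces in N, time in s.
With the tool pointing down it reaches from about 0.25 to 0.775 m from the base axis. Payload 4 kg.
Tool frame: the origin (TCP) lies midway between the tips of the shut fingers; the grasp point (between the pads) lies 19 mm behind it; z points along the fingers, y is the line along which they close (so a half turn about z gives the same grasp; the last joint's range is limited). The gripper opens to 94 mm and grips with 3 to 60 N. Pads are 16 mm wide; open, the fingers measure 119 mm over their backs; the gripper's body (75 mm by 177 mm) begins 78 mm behind the grasp point.
Start: joints at [-1.255, 0.087, 1.371, -0, 1.684, -0.103], TCP at [0.224, -0.502, 0.206] pointing down, gripper open.
Joint ranges: [-3.1, 3.1], [-0.76, 2.03], [0.27, 2.55], [-1.08, 4.22], [0.17, 2.65], [-2.57, 2.57]. Speed limits (rad/s): [2.79, 2.79, 3.14, 3.14, 3.14, 3.14].

INTERFACE

Orientations are given as [roll, pitch, yaw] about the fixed x, y, z axes, in that order (R = Rz(yaw) Ry(pitch) Rx(roll)).
In Python, from bench import robot gives the robot as it stands. The module is installed in compiled form; this text tells all that it offers.
- The arm moves only by the tool arm_command, never from a script. Its argument "targets" is a list of rows, each a list of 4 numbers: the shift along the world's x, y, z as a fraction of full scale, then the turn about the world's z as a fraction of full scale. A call has 1 to 8 rows; each row is the pose to reach, as a shift and turn from the pose commanded when the call began; what a row does not reach only later rows make up. Full scale, the value 1, is 0.5 m for a shift and 120 degrees for a turn. A row lasts 1/12 s, in which the tool goes at most 41.7 mm and 7.16 degrees, less where a joint would pass 70% of its speed; a pose out of reach is approached as far as the arm can. A call with a number of a shift or a turn outside -1 to 1 is refused whole. A call with a gripper value outside its range is refused whole. "claw" is the closure, from 0 (fully open) to 1 (shut), set as the call begins (left out, the last holds). The fingers move at their own pace and stop on an object; the grip force is fixed at half the most. Time passes only in rows, so rows that repeat a pose let the fingers close. It gives the time, the measured TCP pose, the force, the opening and the grip force at its end, in the units of the state.
- robot.get_obs(): the state, without advancing time (a new reading comes with each control period).
- robot.snapshot(name): name is "scene" or "top" or "wrist"; returns the picture (400x640x3 uint8, red, green, blue); there is no depth.
- robot.camera_info(name): a dict with "vfov" (degrees; the focal length in pixels is half the picture's height over the tangent of half this angle, whatever the lens; pixels are square), "cx", "cy" (the principal point, pixels), "extrinsics" (4x4, takes a point from camera to world coordinates); the wrist camera has in their place "T_tool_cam" (4x4, takes a point from camera to tool coordinates, whose origin is the TCP and whose axes are the flange's). Camera axes: x right, y up, looking along -z (the intrinsics and any distortion apply to the point x, -y, -z); pixel columns grow to the right and rows downward; lengths in m; the calibration is good to about 2 mm. The wrist camera is an equidistant fisheye: a pixel r from the principal point sees the ray r / f radians off the axis. A picture is of the moment at which its call begins: read the wrist's pose just before it. camera_info takes no time and is no camera call.
- robot.close_job(): hands the job in; it is judged then, once.
The state is a dict: "time": time; "joint_positions": joint angles; "qvel": joint speeds; "joint_torque": joint torques, N m; "tool_pos": TCP position; "ee_rot": TCP orientation; "wrist_force": force on the tool from outside, world axes, zero at the start; "wrist_torque": the same for the moment, N m; "width": finger opening in m; "finger_force": force on a finger pad.
Only numpy, scipy, OpenCV 4.12 (cv2) and the standard library are available. Lean on these libraries where they do the work, as an engineer would, in place of code of your own. Each camera call takes 0.05 s, during which the arm holds its last target. There are 200 camera calls.

## Working session

There is one attempt and no reset: what is moved stays moved. The work goes in short steps, Python scripts to look and compute and a tool call to move; the robot and the scene stay as the last step left them, time stands still between calls to the robot, and variables do not carry over. Pictures are saved under pics/ and viewed, at most 10 in all, crops included, and the job is handed in when it is done.

Besides the shell and the picture viewer there is one more tool, called after ">>>" as name([rows], argument=value, ...), one row to a line, values as JSON. arm_command: Moves the arm, as the interface text tells. Shift numbers are shares of 0.5 m and turn numbers shares of 120 degrees, none past 1 either way. Its arguments: {"type":"object","properties":{"targets":{"type":"array"},"claw":{"type":"number"}},"required":["targets"]}

```bash
mkdir -p pics
python3 - <<'E'
from bench import robot
import cv2,json,numpy as np
np.set_printoptions(precision=4,suppress=True)
o=robot.get_obs();print(o)
for n in("scene","top","wrist"):
    im=robot.snapshot(n);cv2.imwrite(f"pics/{n}0.png",im[:,:,::-1]);print(n,robot.camera_info(n))
a=cv2.imread("pics/scene0.png");b=cv2.imread("pics/top0.png")
E
```

```text
{'time': 0.0, 'joint_positions': array([-1.2551,  0.088 ,  1.3722,  0.    ,  1.6836, -0.1031]), 'qvel': array([-0.0005, -0.0003, -0.0016, -0.    ,  0.001 , -0.001 ]), 'joint_torque': array([ -0.0006, -34.018 , -30.2428,   0.0715,   0.0327,  -0.0002]), 'tool_pos': array([ 0.2235, -0.5019,  0.2043]), 'ee_rot': array([-3.1394, -0.0002,  0.4188]), 'wrist_force': array([0.1714, 0.5739, 0.2606]), 'wrist_torque': array([-0.0492, -0.0137, -0.0043]), 'finger_force': 0.0, 'width': 0.09386650016982208}
scene {'vfov': 48.209810191262875, 'cx': 320.34264054418406, 'cy': 205.9037734407589, 'extrinsics': array([[ 0.0023, -0.7573,  0.6531,  1.1122],
       [ 0.9999, -0.0093, -0.0143, -0.0243],
       [ 0.0169,  0.653 ,  0.7571,  0.7054],
       [ 0.    ,  0.    ,  0.    ,  1.    ]])}
top {'vfov': 49.64983279331356, 'cx': 319.496235145293, 'cy': 195.70732685322432, 'extrinsics': array([[-0.0221,  0.9976, -0.0661,  0.5215],
       [-0.9996, -0.0207,  0.0204,  0.0059],
       [ 0.019 ,  0.0665,  0.9976,  0.8745],
       [ 0.    ,  0.    ,  0.    ,  1.    ]])}
wrist {'vfov': 65.70646984690485, 'cx': 315.8119300270436, 'cy': 199.16344711743398, 'T_tool_cam': array([[ 0.0015,  0.9698,  0.2439,  0.0708],
       [ 1.    , -0.002 ,  0.0019,  0.0003],
       [ 0.0023,  0.2439, -0.9698, -0.1787],
       [ 0.    ,  0.    ,  0.    ,  1.    ]])}
```

View pics/scene0.png

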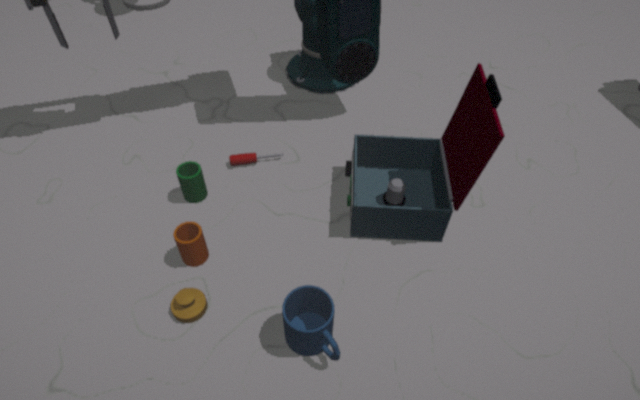

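View pics/top0.png

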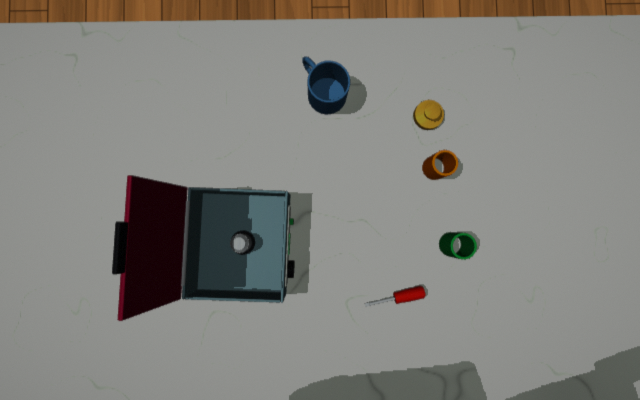

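The views show the orange core at scene (191,243)/top (440,165), the winder at the left with its spindle at scene (395,190)/top (242,242), and the cover open beyond vertical towards +y. The green core is at top (458,245), the brass weight at top (430,115), the mug at top (328,87) and the screwdriver at top (395,297).

```bash
cat > h.py <<'E'
import numpy as np,cv2
from bench import robot
from scipy.spatial.transform import Rotation as R
np.set_printoptions(precision=4,suppress=True)
def ray(n,u,v,obs=None):
    c=robot.camera_info(n);f=200/np.tan(np.radians(c['vfov']/2))
    x,y=u-c['cx'],v-c['cy']
    if n=='wrist':
        r=np.hypot(x,y);t=r/f;d=np.array([np.sin(t)*x/r,-np.sin(t)*y/r,-np.cos(t)])
        T=np.eye(4);T[:3,:3]=R.from_euler('xyz',obs['ee_rot']).as_matrix();T[:3,3]=obs['tool_pos'];T=T@c['T_tool_cam']
    else:
        d=np.array([x/f,-y/f,-1]);T=c['extrinsics']
    d=T[:3,:3]@d
    return T[:3,3],d/np.linalg.norm(d)
def plane(r,z): return r[0]+r[1]*(z-r[0][2])/r[1][2]
def tri(*rs):
    A=sum(np.eye(3)-np.outer(d,d) for p,d in rs);b=sum((np.eye(3)-np.outer(d,d))@p for p,d in rs)
    x=np.linalg.solve(A,b);return x,max(np.linalg.norm(np.cross(x-p,d)) for p,d in rs)
def hsv(im): return cv2.cvtColor(im,cv2.COLOR_BGR2HSV)
def blobs(m,amin=60):
    n,l,s,c=cv2.connectedComponentsWithStats(m.astype(np.uint8))
    return [(s[i],c[i],l==i) for i in range(1,n) if s[i][4]>amin]
E
python3 - <<'E'
from h import *
a=hsv(cv2.imread('pics/scene0.png'));b=hsv(cv2.imread('pics/top0.png'))
col={'orange':((5,180,80),(15,255,255)),'green':((50,150,50),(75,255,255)),'brass':((17,150,80),(28,255,255)),'mug':((100,120,40),(115,255,255)),'cover':((165,150,30),(179,255,255)),'red':((0,200,90),(4,255,255))}
for k,(lo,hi) in col.items():
    P=[]
    for n,im in(('scene',a),('top',b)):
        B=sorted(blobs(cv2.inRange(im,lo,hi)>0,40),key=lambda q:-q[0][4])
        print(k,n,[(q[0].tolist(),q[1].round(1).tolist()) for q in B[:2]])
        if B:P.append(ray(n,*B[0][1]))
    if len(P)==2:print('   tri',tri(*P), 'z0',plane(P[1],0)[:2])
pts={'spindle top':((396.5,183),(239.5,242)),'rim1':((358,137),(289,191)),'rim -x+y':((448,210),(186,298)),'rim inner':((352,210),(287,298)),'tab':((494,90),(120,247)),'covcorner near':((502,134),(129,177)),'covcorner far':((480,66),(121,319)),'rim c':((444,139),(184,298)),'rim d':((448,210),(188,187)),'rim e':((352,210),(290,191)),'rim f':((357,137),(286,298))}
for k,(s,t) in pts.items(): print(k,tri(ray('scene',*s),ray('top',*t)))
E
python3 - <<'E'
import cv2,numpy as np
a=cv2.imread('pics/scene0.png')[50:250,330:520];b=cv2.imread('pics/top0.png')[160:335,100:310]
f=lambda i:cv2.resize(i,(390,400),interpolation=cv2.INTER_CUBIC)
cv2.imwrite('pics/crop0.png',np.clip(np.hstack([f(a),f(b)]).astype(float)*1.7,0,255).astype(np.uint8))
E
```

```text
orange scene [([175, 226, 26, 18, 84], [189.7, 238.1])]
orange top []
green scene []
green top [([450, 233, 27, 26, 197], [462.5, 245.1])]
brass scene [([172, 289, 33, 30, 469], [189.4, 302.8])]
brass top [([415, 100, 29, 29, 639], [428.8, 114.1])]
   tri (array([ 0.7392, -0.2357,  0.0169]), np.float64(0.0007962761863291786)) z0 [ 0.7435 -0.2414]
mug scene [([287, 317, 19, 15, 116], [296.8, 323.7]), ([324, 330, 12, 18, 45], [329.4, 337.4])]
mug top [([303, 58, 47, 45, 968], [326.2, 84.8])]
   tri (array([ 0.7924, -0.0392,  0.0491]), np.float64(0.010343776668452173)) z0 [ 0.8084 -0.0309]
cover scene [([486, 103, 17, 51, 199], [495.2, 124.7]), ([453, 175, 21, 30, 149], [463.1, 188.7])]
cover top [([118, 265, 8, 55, 247], [121.8, 295.2]), ([125, 176, 8, 58, 237], [128.2, 200.5])]
   tri (array([0.4125, 0.3277, 0.1442]), np.float64(0.005794314581861872)) z0 [0.3902 0.3837]
red scene []
red top [([395, 288, 30, 15, 293], [409.5, 294.9])]
spindle top (array([0.4918, 0.1409, 0.0587]), np.float64(6.375956756492248e-05))
rim1 (array([0.5712, 0.0407, 0.245 ]), np.float64(0.0033104543043793347))
rim -x+y (array([ 0.3523,  0.3202, -0.1879]), np.float64(0.008434058587462078))
rim inner (array([ 0.3433,  0.0731, -0.2013]), np.float64(0.0040010361713369415))
tab (array([0.4971, 0.2651, 0.2838]), np.float64(0.0008920769153340348))
covcorner near (array([0.5928, 0.2572, 0.2725]), np.float64(0.00022809936223133146))
covcorner far (array([0.3979, 0.2707, 0.266 ]), np.float64(0.0009891165860179117))
rim c (array([0.3971, 0.2402, 0.0932]), np.float64(0.005844267843759502))
rim d (array([0.593 , 0.2214, 0.0961]), np.float64(0.004376733911452706))
rim e (array([0.5838, 0.0445, 0.0822]), np.float64(0.0008836102783259998))
rim f (array([0.3923, 0.059 , 0.0927]), np.float64(0.005415531307829726))
```

View pics/crop0.png

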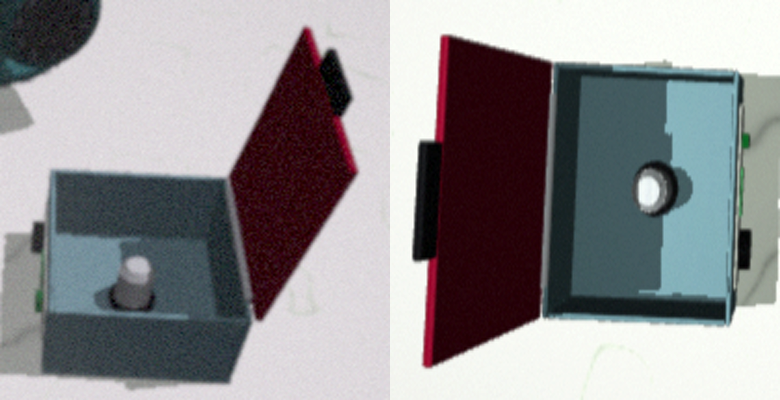

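The enlarged views show the spindle top at about top-pixel (239,242), the rim corners, and the cover leaning about 10° past vertical. The winder's +x points along world +y.

Run:
```python
from h import *
a=hsv(cv2.imread('pics/scene0.png'));b=hsv(cv2.imread('pics/top0.png'))
print(b[165,430],b[158,433],b[178,436],a[250,200],a[228,190])
P={}
for k,lo,hi in(('orange',(4,150,40),(16,255,255)),('green',(45,100,20),(80,255,255))):
    r=[]
    for n,im in(('scene',a),('top',b)):
        B=max(blobs(cv2.inRange(im,lo,hi)>0,40),key=lambda q:q[0][4])
        cs,_=cv2.findContours(B[2].astype(np.uint8),0,1);h=cv2.convexHull(max(cs,key=cv2.contourArea))
        m=cv2.moments(h);c=(m['m10']/m['m00'],m['m01']/m['m00']);print(k,n,B[0],c);r.append(ray(n,*c))
    print(tri(*r),plane(r[1],.0375))
```

```text
[ 12 248  70] [ 16 255 139] [ 10 195  55] [ 10 159  85] [  9 131  72]
orange scene [174 223  33  42 612] (191.37682003494467, 241.38788584740826)
orange top [    0     0   640    22 11662] (296.3883385432718, 9.026225803137704)
(array([ 0.8268, -0.0626,  0.3366]), np.float64(0.08611775728825048)) [0.9512 0.0267 0.0375]
green scene [177 162  26  20 211] (189.5704697986577, 171.75659955257268)
green top [440 233  37  26 692] (458.122714254241, 245.03547036792241)
(array([ 0.4774, -0.2701,  0.0693]), np.float64(0.003018791406688783)) [ 0.4755 -0.2777  0.0375]
```

Run:
```python
from h import *
b=hsv(cv2.imread('pics/top0.png'))
for lo,hi in (((4,150,30),(22,255,255)),):
    m=cv2.inRange(b,lo,hi);m[:140]=0
    B=max(blobs(m>0,40),key=lambda q:q[0][4]);cs,_=cv2.findContours(B[2].astype(np.uint8),0,1);M=cv2.moments(cv2.convexHull(max(cs,key=cv2.contourArea)))
    c=(M['m10']/M['m00'],M['m01']/M['m00']);r=ray('top',*c);print(B[0],c,tri(r,ray('scene',191.4,242)),plane(r,.0375))
```

```text
[423 150  35  29 654] (440.30167469603117, 164.56480844230327) (array([ 0.6321, -0.2463,  0.0454]), np.float64(0.0006201542250333196)) [ 0.6332 -0.2494  0.0375]
```

>>> arm_command([
  [0.06,0.04,0,0.025],
  [0.13,0.08,0,0.05],
  [0.2,0.125,0,0.1],
  [0.27,0.17,0,0.15],
  [0.34,0.21,0,0.2],
  [0.41,0.255,0,0.25],
  [0.48,0.3,0,0.3],
  [0.54,0.34,0,0.3],
], claw=0)

```text
time: 0.82
tool_pos: [0.4955, -0.3305, 0.205]
ee_rot: [-3.141, -0.001, 1.052]
wrist_force: [-0.2, -0.2, 0.1]
width: 0.0941
finger_force: 0.0
```

>>> arm_command([
  [0.07,0.04,0,0],
  [0.14,0.08,0,0],
  [0.21,0.125,0,0],
  [0.25,0.15,0,0],
  [0.278,0.168,0,0],
  [0.278,0.168,0,0],
  [0.278,0.168,0,0],
])

```text
time: 1.4
tool_pos: [0.6327, -0.2479, 0.2044]
ee_rot: [-3.14, 0.001, 1.049]
wrist_force: [-0.9, -0.4, -0.2]
width: 0.094
finger_force: 0.0
```

```bash
cat > look.py <<'E'
import sys
from h import *
n=sys.argv[1];o=robot.get_obs();im=robot.snapshot('wrist')[:,:,::-1];cv2.imwrite(f'pics/{n}.png',im);np.save(f'pics/{n}.npy',np.r_[o['tool_pos'],o['ee_rot']])
print(o['time'],o['tool_pos'],o['ee_rot'],np.abs(o['qvel']).max())
E
python3 look.py w1
```

```text
1.4 [ 0.6327 -0.2479  0.2044] [-3.1398  0.0007  1.0486] 0.03275051105228524
```

View pics/w1.png

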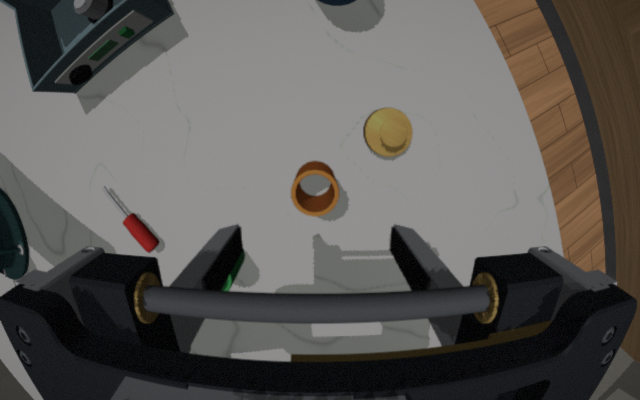

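The wrist view shows the core's bright upper rim centred at about (315,190), and the weight at (389,132). Next I descend part-way for a second view.

>>> arm_command([
  [0,0,-0.06,0],
  [0,0,-0.12,0],
  [0,0,-0.14,0],
  [0,0,-0.14,0],
  [0,0,-0.14,0],
])

```text
time: 1.87
tool_pos: [0.6318, -0.2493, 0.1356]
ee_rot: [-3.141, 0.0, 1.046]
wrist_force: [0.3, -0.3, -0.2]
width: 0.094
finger_force: 0.0
```

```bash
python3 look.py w2
cat > ring.py <<'E'
from h import *
def ring(n,lo=(4,130,110),hi=(22,255,255),box=(230,120,400,300)):
    b=hsv(cv2.imread(f'pics/{n}.png'));m=cv2.inRange(b,lo,hi);k=np.zeros_like(m);k[box[1]:box[3],box[0]:box[2]]=1
    B=max(blobs((m*k)>0,40),key=lambda q:q[0][4]);cs,_=cv2.findContours(B[2].astype(np.uint8),0,1)
    e=cv2.fitEllipse(cv2.convexHull(max(cs,key=cv2.contourArea)));P=np.load(f'pics/{n}.npy');o={'tool_pos':P[:3],'ee_rot':P[3:]}
    print(n,B[0],e);return ray('wrist',*e[0],o)
E
python3 - <<'E'
from ring import *
for v in(100,120):
    r=[ring(n,(4,130,v)) for n in('w1','w2')];print(tri(*r),[plane(q,.075) for q in r])
b=hsv(cv2.imread('pics/w1.png'));print(b[150:220:3,315].tolist())
E
```

```text
1.8667 [ 0.6318 -0.2493  0.1356] [-3.1407  0.0002  1.0457] 0.05496165531738151
w1 [365 120  35  36 783] ((385.6773681640625, 135.3939971923828), (37.56485366821289, 44.570030212402344), 119.62750244140625)
w2 [285 180  60  58 907] ((314.5948486328125, 208.68618774414062), (57.86140823364258, 59.917118072509766), 99.89018249511719)
(array([ 0.6736, -0.1869,  0.3443]), np.float64(0.005814906706082551)) [array([ 0.7229, -0.2311,  0.075 ]), array([ 0.6323, -0.2464,  0.075 ])]
w1 [366 120  34  36 720] ((386.6408996582031, 135.91342163085938), (37.204078674316406, 43.96732711791992), 109.93140411376953)
w2 [285 181  60  57 798] ((314.5771789550781, 209.0287628173828), (57.16938400268555, 59.746246337890625), 97.35633087158203)
(array([ 0.6736, -0.1869,  0.3447]), np.float64(0.005890284747768482)) [array([ 0.7236, -0.232 ,  0.075 ]), array([ 0.6322, -0.2466,  0.075 ])]
[[0, 2, 145], [0, 2, 146], [0, 2, 145], [0, 5, 145], [12, 182, 87], [12, 195, 85], [13, 199, 87], [17, 168, 141], [16, 76, 108], [45, 10, 106], [42, 12, 105], [48, 12, 106], [40, 7, 104], [38, 10, 105], [40, 7, 106], [14, 28, 100], [12, 193, 86], [12, 203, 84], [12, 203, 84], [11, 201, 85], [11, 185, 88], [17, 173, 137], [13, 75, 139], [0, 4, 145]]
```

View pics/w2.png

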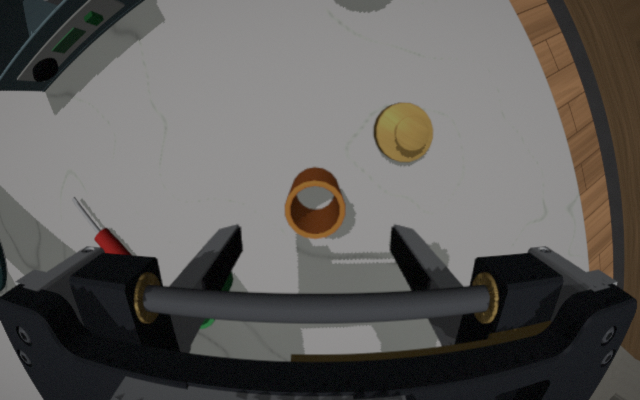

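The lower view shows the rim ring centred at (314.6,208.9). Next I triangulate using the same ring in w1.

Run:
```python
from ring import *
r=[ring(n,(4,130,110),box=(270,140,355,300)) for n in('w1','w2')];print(tri(*r),[plane(q,.075) for q in r])
```

```text
w1 [292 170  47  46 530] ((314.68463134765625, 192.23646545410156), (45.8210334777832, 47.10712432861328), 108.2719955444336)
w2 [285 180  60  58 844] ((314.6478271484375, 208.8450469970703), (57.58507537841797, 59.80691146850586), 95.50138092041016)
(array([ 0.6313, -0.2479,  0.0691]), np.float64(0.00018613571773375834)) [array([ 0.6318, -0.2466,  0.075 ]), array([ 0.6323, -0.2465,  0.075 ])]
```

>>> arm_command([
  [0,0.005,-0.06,0],
  [0,0.005,-0.12,0],
  [0,0.005,-0.17,0],
  [0,0.005,-0.2,0],
  [0,0.005,-0.2,0],
  [0,0.005,-0.2,0],
])

```text
time: 2.42
tool_pos: [0.6333, -0.2465, 0.0369]
ee_rot: [3.14, -0.0, 1.047]
wrist_force: [-0.0, 0.3, 0.6]
width: 0.0942
finger_force: 0.0
```

>>> arm_command([
  [0,0,0,0],
  [0,0,0,0],
  [0,0,0,0],
  [0,0,0,0],
  [0,0,0,0],
  [0,0,0,0],
  [0,0,0,0],
  [0,0,0,0],
], claw=1)

```text
time: 3.08
tool_pos: [0.6326, -0.246, 0.0356]
ee_rot: [3.142, -0.0, 1.047]
wrist_force: [-0.6, -0.6, -0.2]
width: 0.0502
finger_force: 30.0
```

>>> arm_command([
  [0,0,0.04,0],
  [0,0,0.11,0],
  [0,0,0.18,0],
  [0,0.01,0.25,0],
  [-0.02,0.04,0.31,0.03],
  [-0.06,0.1,0.35,0.08],
  [-0.1,0.17,0.36,0.13],
  [-0.13,0.24,0.36,0.18],
])

```text
time: 3.75
tool_pos: [0.5676, -0.1257, 0.2186]
ee_rot: [3.136, 0.001, 1.428]
wrist_force: [-0.8, 0.4, -0.4]
width: 0.0497
finger_force: 30.0
```

>>> arm_command([
  [-0.03,0.06,0,0.04],
  [-0.07,0.13,0,0.07],
  [-0.1,0.2,0,0.07],
  [-0.13,0.26,0,0.07],
  [-0.15,0.3,0,0.07],
  [-0.15,0.31,0,0.07],
  [-0.15,0.31,0,0.07],
  [-0.15,0.31,0,0.07],
])

```text
time: 4.42
tool_pos: [0.493, 0.0285, 0.2154]
ee_rot: [3.141, 0.001, 1.571]
wrist_force: [0.4, 0.2, -0.6]
width: 0.0498
finger_force: 30.0
```

```bash
python3 look.py w3
```

```text
4.4167 [0.493  0.0285 0.2154] [3.1412 0.0009 1.5709] 0.02218099974985787
```

View pics/w3.png

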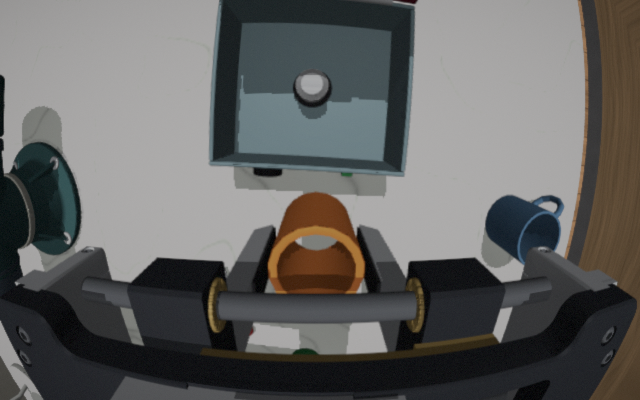

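The held core's rim is at about (317,262). The spindle's bright top is at about (313,83) inside the case, and the case corners are clear. I take a second view 60 mm farther on.

>>> arm_command([
  [0,0.06,0,0],
  [0,0.11,0,0],
  [0,0.12,0,0],
  [0,0.12,0,0],
  [0,0.12,0,0],
])

```text
time: 4.88
tool_pos: [0.4931, 0.0878, 0.2151]
ee_rot: [-3.141, 0.001, 1.57]
wrist_force: [0.3, 0.0, -0.7]
width: 0.0499
finger_force: 30.0
```

```bash
python3 look.py w4
python3 - <<'E'
from h import *
ims=[cv2.imread(f'pics/{n}.png') for n in('w3','w4')]
c=np.hstack([cv2.resize(ims[0][50:120,260:370],None,fx=3.5,fy=3.5),cv2.resize(ims[1][60:130,260:370],None,fx=3.5,fy=3.5)])
cv2.imwrite('pics/c34.png',c)
b=hsv(ims[0]);print(b[66:110:2,313].tolist());print(b[83,290:340:2].tolist())
E
```

```text
4.8833 [0.4931 0.0878 0.2151] [-3.1411  0.0012  1.5698] 0.012294828710518197
[[98, 48, 85], [100, 37, 83], [135, 7, 75], [110, 9, 83], [110, 6, 118], [120, 2, 165], [105, 3, 168], [120, 3, 168], [105, 3, 167], [110, 5, 166], [120, 3, 164], [105, 3, 168], [110, 5, 166], [110, 5, 165], [120, 6, 126], [135, 5, 97], [105, 5, 97], [105, 6, 79], [105, 14, 36], [80, 35, 22], [100, 31, 25], [96, 44, 82]]
[[97, 50, 86], [94, 45, 79], [102, 31, 41], [105, 5, 105], [120, 6, 119], [100, 6, 129], [120, 5, 166], [110, 5, 165], [110, 5, 165], [110, 5, 166], [110, 5, 166], [110, 5, 167], [110, 5, 167], [110, 5, 168], [100, 5, 167], [110, 5, 167], [120, 3, 150], [100, 7, 111], [105, 5, 110], [0, 0, 73], [110, 21, 36], [97, 52, 84], [96, 47, 86], [99, 47, 87], [96, 47, 86]]
```

View pics/w4.png

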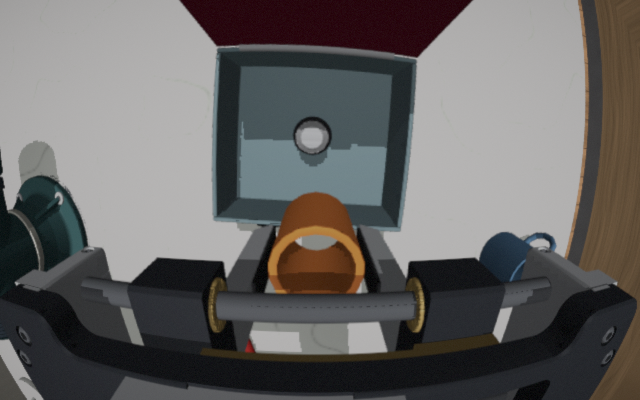

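The spindle top is now at about (312,137), with the whole case in view and the cover's inner face at the top edge.

Run:
```python
from ring import *
def sp(n,box,off=0):
    b=hsv(cv2.imread(f'pics/{n}.png'));m=cv2.inRange(b,(0,0,140),(180,15,255));k=np.zeros_like(m);k[box[1]:box[3],box[0]:box[2]]=1
    B=max(blobs((m*k)>0,40),key=lambda q:q[0][4]);P=np.load(f'pics/{n}.npy');o={'tool_pos':P[:3],'ee_rot':P[3:]}
    cs,_=cv2.findContours(B[2].astype(np.uint8),0,1);e=cv2.fitEllipse(cs[0]);print(n,B[0],B[1],e)
    return ray('wrist',*e[0],o)
r=[sp('w3',(280,55,345,115)),sp('w4',(280,105,345,165))]
print('spindle top',tri(*r),[plane(q,.057) for q in r])
for n in('w3','w4'):
    z=np.load(f'pics/{n}.npy');q=ring(n,(4,130,110),box=(260,180,375,310));print('core rim - tcp',plane(q,z[2]+.039)-z[:3])
q=ring('w2',(4,130,110),box=(270,140,355,300))
# case corners outer rim, w4 & w3
for n,p in(('w4',((218,46),(416,60),(213,220),(402,230))),('w3',((209,163),(405,174)))):
    z=np.load(f'pics/{n}.npy');o={'tool_pos':z[:3],'ee_rot':z[3:]};print(n,[plane(ray('wrist',*a,o),.094)[:2] for a in p])
```

```text
w3 [301  75  22  19 354] [311.4011  83.4209] ((311.3939208984375, 83.4569320678711), (18.966209411621094, 22.041236877441406), 88.46316528320312)
w4 [300 128  23  20 382] [311.2173 137.089 ] ((311.21728515625, 137.11024475097656), (19.89508628845215, 22.64268684387207), 94.67098236083984)
spindle top (array([0.4883, 0.143 , 0.0537]), np.float64(5.805222459697272e-05)) [array([0.4884, 0.1425, 0.057 ]), array([0.4883, 0.1431, 0.057 ])]
w3 [ 268  219   97   74 1647] ((315.8783874511719, 267.99090576171875), (92.614501953125, 94.76152801513672), 84.6650619506836)
core rim - tcp [0.0004 0.     0.039 ]
w4 [ 268  193   97  101 2984] ((316.07916259765625, 255.0867919921875), (95.72464752197266, 123.13499450683594), 179.96275329589844)
core rim - tcp [0.0005 0.0072 0.039 ]
w2 [285 180  60  58 844] ((314.6478271484375, 208.8450469970703), (57.58507537841797, 59.80691146850586), 95.50138092041016)
w4 [array([0.3962, 0.2398]), array([0.5924, 0.2252]), array([0.3846, 0.0604]), array([0.5842, 0.0498])]
w3 [array([0.3849, 0.0616]), array([0.5832, 0.0502])]
```

>>> arm_command([
  [-0.006,0.06,0,0],
  [-0.01,0.1,0,0],
  [-0.01,0.11,0,0],
  [-0.01,0.11,0,0],
  [-0.01,0.11,-0.06,0],
  [-0.01,0.11,-0.12,0],
  [-0.01,0.11,-0.18,0],
  [-0.01,0.11,-0.2,0],
])

```text
time: 5.6
tool_pos: [0.485, 0.1417, 0.1106]
ee_rot: [-3.134, 0.003, 1.569]
wrist_force: [-1.7, -0.2, -1.9]
width: 0.0499
finger_force: 30.0
```

>>> arm_command([
  [0,0,0,0],
  [0,0,-0.01,0],
  [0,0,-0.02,0],
  [0,0,-0.03,0],
  [0,0,-0.03,0],
])

```text
time: 6.02
tool_pos: [0.4879, 0.1439, 0.1008]
ee_rot: [3.141, -0.0, 1.571]
wrist_force: [-0.1, 0.4, -1.1]
width: 0.0497
finger_force: 30.0
```

>>> arm_command([
  [0,0,-0.008,0],
  [0,0,-0.016,0],
  [0,0,-0.024,0],
  [0,0,-0.032,0],
  [0,0,-0.04,0],
  [0,0,-0.04,0],
])

```text
time: 6.52
tool_pos: [0.4869, 0.1439, 0.0793]
ee_rot: [-3.14, 0.0, 1.571]
wrist_force: [-0.6, 0.3, -0.6]
width: 0.05
finger_force: 30.0
```

>>> arm_command([
  [0,0,-0.01,0],
  [0,0,-0.02,0],
  [0,0,-0.03,0],
  [0,0,-0.04,0],
  [0,0,-0.05,0],
  [0,0,-0.058,0],
  [0,0,-0.062,0],
  [0,0,-0.062,0],
])

```text
time: 7.18
tool_pos: [0.4872, 0.1439, 0.0487]
ee_rot: [-3.14, 0.0, 1.571]
wrist_force: [0.3, -0.1, -0.7]
width: 0.0498
finger_force: 30.0
```

>>> arm_command([
  [0,0,-0.002,0],
  [0,0,-0.004,0],
  [0,0,-0.006,0],
  [0,0,-0.006,0],
])

```text
time: 7.52
tool_pos: [0.4878, 0.1441, 0.0466]
ee_rot: [3.141, -0.0, 1.571]
wrist_force: [0.2, -0.1, 0.3]
width: 0.0499
finger_force: 30.0
```

>>> arm_command([
  [0,0,-0.002,0],
  [0,0,-0.004,0],
  [0,0,-0.004,0],
])

```text
time: 7.77
tool_pos: [0.4879, 0.1441, 0.0465]
ee_rot: [3.141, -0.0, 1.571]
wrist_force: [-4.2, -0.4, 7.7]
width: 0.0498
finger_force: 30.0
```

Contact came at the expected height, so I open the fingers and lift straight up.

>>> arm_command([
  [0,0,0.002,0],
  [0,0,0.003,0],
  [0,0,0.003,0],
  [0,0,0.003,0],
  [0,0,0.003,0],
  [0,0,0.003,0],
  [0,0,0.003,0],
], claw=0)

```text
time: 8.35
tool_pos: [0.4876, 0.144, 0.0458]
ee_rot: [-3.141, 0.0, 1.571]
wrist_force: [0.2, 0.6, 0.3]
width: 0.0923
finger_force: 0.0
```

>>> arm_command([
  [0,0,0.02,0],
  [0,0,0.06,0],
  [0,0,0.12,0],
  [0,-0.02,0.2,0],
  [0,-0.06,0.28,0],
  [0,-0.12,0.34,0],
  [0,-0.12,0.34,0],
  [0,-0.12,0.34,0],
])

```text
time: 9.02
tool_pos: [0.4892, 0.083, 0.2198]
ee_rot: [3.134, -0.0, 1.568]
wrist_force: [0.9, 0.8, -0.7]
width: 0.0942
finger_force: 0.0
```

```bash
python3 look.py w5
python3 - <<'E'
from ring import *
for n in('top','scene'):cv2.imwrite(f'pics/{n}5.png',robot.snapshot(n)[:,:,::-1])
w=cv2.imread('pics/w5.png')[60:260,200:430];a=cv2.imread('pics/scene5.png')[50:250,330:530]
f=lambda i:cv2.resize(i,(390,390),interpolation=cv2.INTER_CUBIC)
cv2.imwrite('pics/c5.png',np.clip(np.hstack([f(w),f(a)])*1.5,0,255).astype(np.uint8))
try:
    q=ring('w5',(4,130,110),box=(230,60,400,300));print(plane(q,.086))
except Exception as e:print(e)
E
```

```text
9.0167 [0.4892 0.083  0.2198] [ 3.1344 -0.0004  1.5682] 0.08311792317912295
w5 [289 111  49  48 664] ((313.0718994140625, 134.14857482910156), (48.01193618774414, 48.16899490356445), 95.2596435546875)
[0.4877 0.1426 0.086 ]
```

View pics/c5.png

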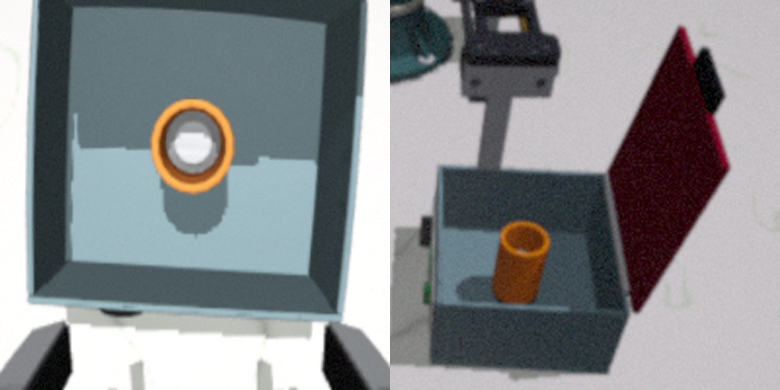

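The core stands around the spindle with its rim centred at (0.4877,0.1426) and the cover still open. Next I close the fingers, rise, and pass over the cover to its outer side.

>>> arm_command([
  [0,0,0.07,0],
  [0,0,0.14,0],
  [0.01,0,0.21,0],
  [0.02,0.01,0.27,0],
  [0.03,0.06,0.29,0],
  [0.03,0.13,0.29,0],
  [0.03,0.2,0.29,0],
  [0.03,0.2,0.29,0],
], claw=1)

```text
time: 9.83
tool_pos: [0.5017, 0.1898, 0.3579]
ee_rot: [-3.136, -0.002, 1.579]
wrist_force: [-0.2, -0.1, -0.2]
width: 0.0441
finger_force: 0.0
```

>>> arm_command([
  [0,0.07,0,0],
  [0,0.14,0,0],
  [0,0.21,0,0],
  [0,0.28,0,0],
  [0,0.34,0,0],
  [0,0.35,0,0],
  [0,0.35,0,0],
])

```text
time: 10.42
tool_pos: [0.5018, 0.3609, 0.3576]
ee_rot: [-3.137, 0.003, 1.575]
wrist_force: [0.0, -0.5, -0.2]
width: 0.001
finger_force: 0.0
```

>>> arm_command([
  [0,0,-0.07,0],
  [0,0,-0.14,0],
  [0,0,-0.21,0],
  [0,0,-0.25,0],
  [0,0,-0.25,0],
  [0,0,-0.25,0],
])

```text
time: 10.92
tool_pos: [0.5021, 0.3573, 0.2345]
ee_rot: [-3.138, 0.003, 1.569]
wrist_force: [-0.9, -0.2, 0.6]
width: 0.0005
finger_force: 0.0
```

Run:
```python
from h import *
H=np.array([.4957,.233,.0945]);xw=np.array([.074,.997,0]);r=.14;t=.008
p0=robot.get_obs()['tool_pos'];print(p0)
for d in range(100,-1,-10):
    th=np.radians(d);u=-r*np.cos(th)+t*np.sin(th)+.008;z=r*np.sin(th)+t*np.cos(th)
    p=H+u*xw+[0,0,z];print(d,p,(p-p0)/.5)
im=robot.snapshot('scene')[:,:,::-1];cv2.imwrite('pics/s6.png',cv2.resize(im[0:300,250:640],None,fx=1.8,fy=1.8))
```

```text
[0.5021 0.3573 0.2345]
100 [0.4987 0.2731 0.231 ] [-0.0068 -0.1684 -0.007 ]
90 [0.4969 0.249  0.2345] [-0.0104 -0.2167  0.    ]
80 [0.4951 0.2246 0.2338] [-0.014  -0.2654 -0.0014]
70 [0.4933 0.2007 0.2288] [-0.0176 -0.3131 -0.0114]
60 [0.4916 0.1781 0.2197] [-0.0209 -0.3584 -0.0295]
50 [0.4901 0.1574 0.2069] [-0.024  -0.3998 -0.0552]
40 [0.4887 0.1392 0.1906] [-0.0267 -0.4362 -0.0877]
30 [0.4876 0.1241 0.1714] [-0.0289 -0.4664 -0.1261]
20 [0.4868 0.1125 0.1499] [-0.0307 -0.4895 -0.1692]
10 [0.4862 0.1049 0.1267] [-0.0318 -0.5048 -0.2156]
0 [0.4859 0.1014 0.1025] [-0.0323 -0.5118 -0.264 ]
```

View pics/s6.png

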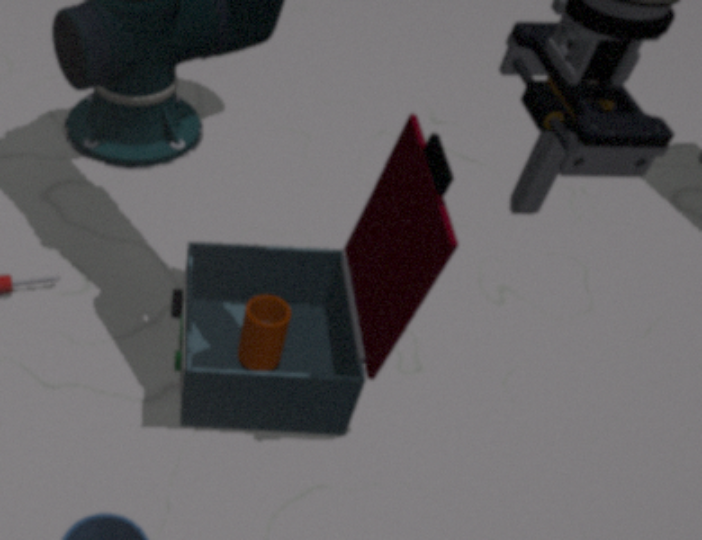

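The picture shows the closed fingers clear outside the cover, at about (535,190) in the crop. I now push inwards slowly.

>>> arm_command([
  [-0.003,-0.05,0,0],
  [-0.005,-0.1,0,0],
  [-0.006,-0.125,0,0],
  [-0.007,-0.145,0,0],
  [-0.008,-0.165,0,0],
  [-0.009,-0.185,0,0],
  [-0.01,-0.202,0,0],
  [-0.01,-0.217,0,0],
])

```text
time: 11.63
tool_pos: [0.4977, 0.2503, 0.2365]
ee_rot: [3.141, -0.001, 1.571]
wrist_force: [-1.1, 2.4, 1.4]
width: 0.001
finger_force: 1.0
```

>>> arm_command([
  [-0.001,-0.018,0,0],
  [-0.003,-0.036,0,0],
  [-0.004,-0.055,-0.002,0],
  [-0.005,-0.073,-0.006,0],
  [-0.006,-0.091,-0.01,0],
  [-0.008,-0.109,-0.016,0],
  [-0.009,-0.126,-0.023,0],
  [-0.01,-0.142,-0.03,0],
])

```text
time: 12.3
tool_pos: [0.4926, 0.1783, 0.2207]
ee_rot: [3.141, 0.0, 1.57]
wrist_force: [0.8, 1.5, 1.5]
width: -0.0001
finger_force: 0.9
```

>>> arm_command([
  [-0.001,-0.016,-0.009,0],
  [-0.002,-0.031,-0.019,0],
  [-0.003,-0.045,-0.029,0],
  [-0.004,-0.058,-0.041,0],
  [-0.005,-0.07,-0.053,0],
  [-0.006,-0.082,-0.065,0],
  [-0.007,-0.093,-0.08,0],
  [-0.008,-0.103,-0.094,0],
])

```text
time: 12.97
tool_pos: [0.4885, 0.1273, 0.1731]
ee_rot: [-3.141, 0.0, 1.571]
wrist_force: [1.0, 0.1, 1.6]
width: 0.0004
finger_force: 0.6
```

>>> arm_command([
  [0,-0.01,-0.016,0],
  [-0.001,-0.018,-0.031,0],
  [-0.001,-0.026,-0.046,0],
  [-0.001,-0.032,-0.062,0],
  [-0.002,-0.037,-0.077,0],
  [-0.002,-0.041,-0.091,0],
  [-0.003,-0.044,-0.105,0],
  [-0.003,-0.046,-0.118,0],
])

```text
time: 13.63
tool_pos: [0.4871, 0.1048, 0.1142]
ee_rot: [-3.142, 0.0, 1.571]
wrist_force: [0.3, -0.2, 0.9]
width: 0.0008
finger_force: 0.5
```

Near shut; I step down until the force rises.

>>> arm_command([
  [0,-0.001,-0.008,0],
  [0,-0.001,-0.014,0],
  [0,-0.001,-0.02,0],
  [0,-0.001,-0.024,0],
  [0,-0.001,-0.024,0],
])

```text
time: 14.05
tool_pos: [0.4872, 0.1047, 0.103]
ee_rot: [3.141, -0.0, 1.571]
wrist_force: [0.0, -0.2, 0.3]
width: 0.0002
finger_force: 0.0
```

>>> arm_command([
  [0,0,-0.003,0],
  [0,0,-0.006,0],
  [0,0,-0.006,0],
])

```text
time: 14.3
tool_pos: [0.4874, 0.1048, 0.1026]
ee_rot: [3.14, -0.0, 1.571]
wrist_force: [-4.1, -0.9, 10.6]
width: 0.0006
finger_force: 5.2
```

Hard stop at 10.6 N, with z matching a shut cover. I retreat and check.

>>> arm_command([
  [0,0,0.02,0],
  [0,0,0.08,0],
  [0,0,0.15,0],
  [0,-0.06,0.2,0],
  [0,-0.13,0.25,0],
  [0,-0.2,0.25,0],
  [0,-0.25,0.25,0],
  [0,-0.25,0.25,0],
])

```text
time: 14.97
tool_pos: [0.4876, -0.0243, 0.2259]
ee_rot: [3.14, 0.002, 1.565]
wrist_force: [-0.2, 1.0, -0.5]
width: 0.0007
finger_force: 0.0
```

```bash
python3 look.py w7
python3 - <<'E'
from h import *
im=robot.snapshot('scene')[:,:,::-1];cv2.imwrite('pics/s7.png',np.clip(cv2.resize(im[60:290,170:500],None,fx=2.3,fy=2.3)*1.4,0,255).astype(np.uint8))
E
```

```text
14.9667 [ 0.4876 -0.0243  0.2259] [3.1396 0.0022 1.5655] 0.06552018089949375
```

View pics/s7.png

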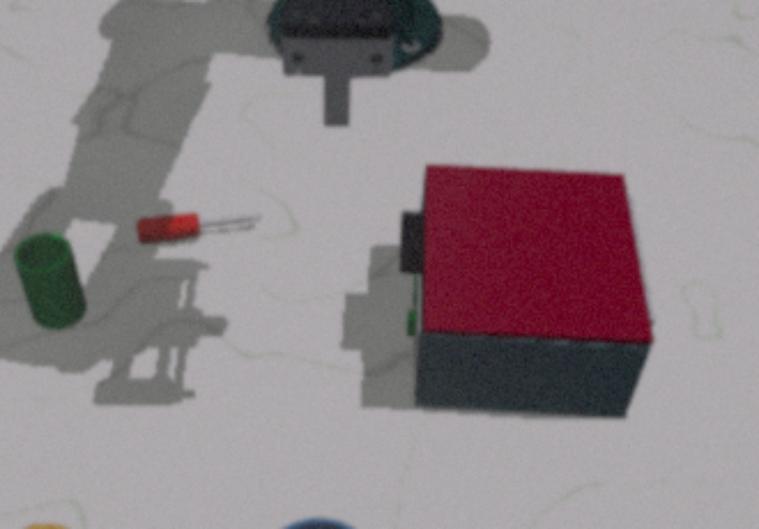

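The cover lies flat and shut on the case, the other objects have not moved, and the gripper is clear. I hand the job in.

```bash
python3 -c "
from bench import robot
print(robot.close_job())"
```

```text
the job is handed in; nothing more can be done
None
```

I seated the orange core on the flange, shut the cover gently, left the other objects alone, and handed the job in after about 15 s of robot time; the hand-in returned no verdict.

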